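# Cure both ends of the cauls under the lamp bar

### The job

Lay all the blue-ended cauls flat and side by side on the curing sled, each pointing along the slide with its blue end close up to the front lip, then slide the sled fully to the far stop and leave it there for two seconds. Pull the sled back to its home stop, turn every caul end for end so that the bare ends are close up to the lip, and slide it to the far stop for two seconds again. Finish by pulling the sled fully home and laying all the cauls flat on the slatted drying rack.

Things in the scene. Friction and masses are not known exactly. Their poses are not given: they have to be found in the camera images.
- sled (a joint): position of the sled along its straight runners, m: 0 = at the home (loading) stop nearest the robot, 0.11 = hard against the far stop, its front under the lamp bar. About 1.5 N of friction plus light damping; it stays where it is left and starts part way
- sled_lip (a point): on the moving sled: middle of the deck's front edge, on its surface (26 mm above the bench), at the near face of the front lip. x along the slide towards the lamp, y left, z up. White flat deck: 132 mm back (-x) from here, 115 mm to either side. Front lip 10 mm high, side rails 3 mm wide, 5 mm high. Grey ridges 3 mm wide, 4 mm high at y = -37.5 and 37.5 mm part three lanes centred on y = -75, 0, 75 mm
- sled_handle (a point): middle of the top of the sled's red upright handle, 172 mm behind (-x of) sled_lip, 84 mm above the bench; axes as sled_lip. A flat block 14 mm thick along the slide, 50 mm wide across it, standing free for 58 mm below its top, with a 30 mm gap between it and the deck
- station: curing station, fixed: plywood base 330 x 245 x 8 mm. Origin on the bench under sled_lip's place when home; x along the slide, away from the robot. A white lamp bar crosses the track over x = 75 to 125, z = 82 to 123 mm, on posts at y = -133 and 133 mm; at the far stop the lip is at x = 110 mm, so the front 35 mm of the deck is under the bar
- rack: slatted wooden drying rack, fixed, 280 mm (its x) by 140 mm (its y); slat tops 22 mm above the bench, with a cleat 8 mm wide and 10 mm higher along each end (x = -136 and 136 mm); origin under its centre on the bench. Five flat slats run along its x; roomy enough for three cauls laid side by side across the slats
- caul_a: hardwood caul, a plain block 103 x 50 x 25 mm (its x, y, z), 65 g, one end coated bright blue over 26 mm, the other end bare wood; origin at the centre of its underside, x along its length towards the blue end, z up. May be absent; two or three cauls are on the bench at the start
- caul_a_blue_end (a point): centre of the blue end face of caul_a (51.5 mm from the middle, half way up); axes as the caul
- caul_a_bare_end (a point): centre of the bare end face of caul_a; axes as the caul
- caul_b: hardwood caul, a plain block 103 x 50 x 25 mm (its x, y, z), 65 g, one end coated bright blue over 26 mm, the other end bare wood; origin at the centre of its underside, x along its length towards the blue end, z up. May be absent; two or three cauls are on the bench at the start
- caul_b_blue_end (a point): centre of the blue end face of caul_b (51.5 mm from the middle, half way up); axes as the caul
- caul_b_bare_end (a point): centre of the bare end face of caul_b; axes as the caul
- caul_c: hardwood caul, a plain block 103 x 50 x 25 mm (its x, y, z), 65 g, one end coated bright blue over 26 mm, the other end bare wood; origin at the centre of its underside, x along its length towards the blue end, z up. May be absent; two or three cauls are on the bench at the start
- caul_c_blue_end (a point): centre of the blue end face of caul_c (51.5 mm from the middle, half way up); axes as the caul
- caul_c_bare_end (a point): centre of the bare end face of caul_c; axes as the caul

How it is judged:
By the outcome, as a careful person would: the job done as asked, in the order asked, and still so for the second after the job is handed in, with the robot touching nothing.
Of caul_a, caul_b, caul_c only 2 to 3 are there at a start; the rules pass over those that are not, and their reading is None.
At some moment in a run one of caul_a, caul_b, caul_c may be knocked a few centimetres aside while the robot is not near it.
Once in a run the grip may slacken for a moment while it holds something.
It also fails if it takes over 210 s, if anything falls off the work surface, if the arm or the gripper's body presses on something with over 40 N, if the wrist force passes 120 N, or if a joint passes its speed limit or range.

### The arm

A 7-joint arm with a two-finger parallel gripper is mounted at the origin on a cart in front of the work surface, level with it; the furniture and walls round the work are solid. World frame = base frame: x ahead of the robot, y to its left, z up, the work surface at z = 0. Lengths are in m, angles in rad, forces in N, time in s.
With the tool pointing down it reaches from about 0.425 to 0.95 m from the base axis. Payload 16.7 kg.
Tool frame: the origin (TCP) lies at the centre of the arm's flange, where the gripper is bolted on; the fingertips stand 199 mm ahead of it and the grasp point (between the pads) lies 180 mm ahead of it; z points along the fingers, y is the line along which they close (so a half turn about z gives the same grasp; the last joint's range is limited). The gripper opens to 94 mm and grips with 3 to 60 N. Pads are 16 mm wide; open, the fingers measure 119 mm over their backs; the gripper's body (75 mm by 177 mm) begins 78 mm behind the grasp point.
Start: joints at [-1.323, 0.426, 0.074, 1.606, -0.034, 1.111, -0.067], TCP at [0.261, 0.622, 0.405] pointing down, gripper open.
Joint ranges: [-2.85, 2.85], [-0.5, 2.14], [-1.23, 1.37], [0.21, 2.46], [-1.02, 4.16], [0.16, 2.05], [-2.73, 2.73]. Speed limits (rad/s): [1.89, 1.89, 2.39, 2.39, 3.01, 3.01, 3.01].

### API

Orientations are given as a rotation vector (axis times angle).
In Python, from workcell import r gives the robot as it stands. The module is installed in compiled form; this text tells all that it offers. Calls block until the motion is done:
- r.goto(position, orientation): joint-space move of the TCP to a pose.
- r.move_l(position, ori=None, v=0.15, threshold=None): straight line of the TCP; ori=None keeps the orientation; v is the mean speed in m/s. With threshold (N) it stops when the force on the tool has changed by that much, and returns True; else False.
- r.set_joints(angles): joint-space move.
- r.move_gripper(opening, f_grip=None): finger opening in m; f_grip is the grip in N (None keeps the last); returns when the fingers have stopped.
- r.wait(seconds).
- r.solve_ik(position, orientation): joint angles nearest the present ones, or None.
- r.capture(name): name is "scene" or "top"; returns a dict with "image" (480x640x3 uint8, blue, green, red), "fx", "fy", "cx", "cy" (pixels), "T" (4x4, takes a point from camera to world coordinates). Camera axes: x right, y up, looking along -z (the intrinsics and any distortion apply to the point x, -y, -z); pixel columns grow to the right and rows downward; lengths in m; the calibration is good to about 2 mm. A picture is of the moment at which its call begins. There is no depth.
A pose or a line that the arm cannot do raises r.Unreachable and nothing moves.
- r.finish_job(): hands the job in; it is judged then, once.
Readings, each from a call of its own:
- r.current_clock(): time.
- r.current_joint_positions(): joint angles.
- r.current_qvel(): joint speeds.
- r.current_joint_torque(): joint torques, N m.
- r.current_eef_pos(): TCP position.
- r.current_eef_rot(): TCP orientation.
- r.current_ft_force(): force on the tool from outside, world axes, zero at the start.
- r.current_wrist_torque(): the same for the moment, N m.
- r.current_finger_gap(): finger opening in m.
- r.current_grasp_force(): force on a finger pad.
Only numpy, scipy, OpenCV 4.12 (cv2) and the standard library are available. Lean on these libraries where they do the work, as an engineer would, in place of code of your own. Each camera call takes 0.05 s, during which the arm holds its last target. There are 200 camera calls.

## Working session

There is one attempt and no reset: what is moved stays moved. The work goes in short steps, each a Python script; the robot and the scene stay as the last script left them, time stands still between calls to the robot, and variables do not carry over. Pictures are saved under pics/ and viewed, at most 14 in all, crops included, and the job is handed in when it is done.

```bash
mkdir -p pics; ls
python3 - <<'E'
from workcell import r
import cv2,numpy as np
for n in ("scene","top"):
    c=r.capture(n); cv2.imwrite(f"pics/{n}0.png",c["image"]); print(n,c["fx"],c["fy"],c["cx"],c["cy"],c.keys()); print(np.round(c["T"],4))
print(r.current_eef_pos(),r.current_eef_rot(),r.current_clock(),r.current_finger_gap())
E
```

```text
pics
scene 470.69276664330346 470.69276664330346 320.2444153268708 245.60736105447143 dict_keys(['image', 'fx', 'fy', 'cx', 'cy', 'T'])
[[ 0.6991  0.5568 -0.4486  0.0275]
 [-0.7149  0.5303 -0.4558 -0.4172]
 [-0.0159  0.6394  0.7687  0.8907]
 [ 0.      0.      0.      1.    ]]
top 556.6295868111612 556.6295868111612 324.19660862700545 235.59715071668506 dict_keys(['image', 'fx', 'fy', 'cx', 'cy', 'T'])
[[ 0.0135  0.9829 -0.1839  0.2816]
 [-0.9997  0.0168  0.0162  0.0747]
 [ 0.019   0.1836  0.9828  1.3132]
 [ 0.      0.      0.      1.    ]]
[0.26141665 0.62213611 0.40407328] [-6.20620193e-01 -3.07957999e+00  1.74440996e-03] 0.1 0.09403984784050998
```

View pics/scene0.png

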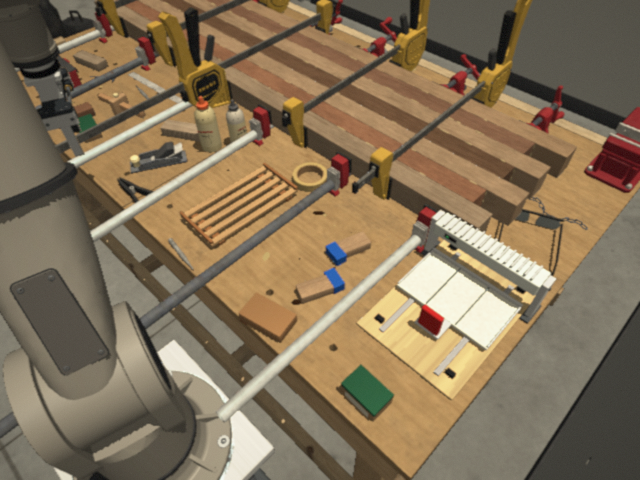

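View pics/top0.png

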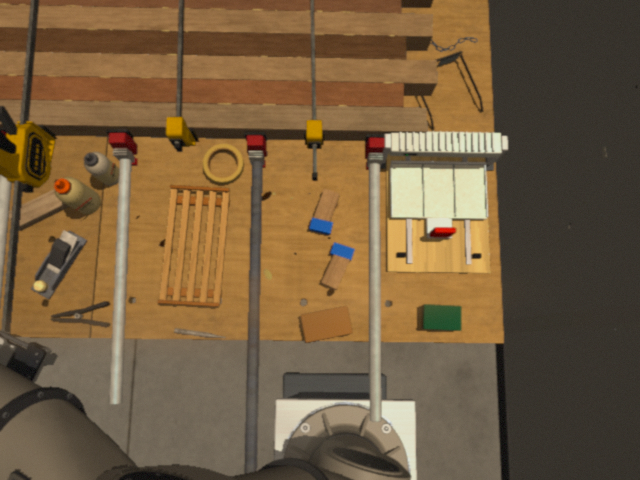

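The scene has two cauls: top view blue ends at about (321,227) and (342,252). The sled is part-way out, and its red handle is at about (441,231). Three clamp pipes cross the bench (top view columns ~120, 255, 375), and I need their heights.

```bash
cat > h.py <<'E'
import numpy as np, cv2
from scipy.spatial.transform import Rotation as R
from workcell import r
def ray(c,uv):
    T=np.array(c["T"]); d=np.array([(uv[0]-c["cx"])/c["fx"],-(uv[1]-c["cy"])/c["fy"],-1.])
    return T[:3,3],T[:3,:3]@d
def plane(c,uv,z):
    o,d=ray(c,uv); return o+d*(z-o[2])/d[2]
def tri(c1,p1,c2,p2):
    o1,d1=ray(c1,p1);o2,d2=ray(c2,p2)
    s=np.linalg.lstsq(np.c_[d1,-d2],o2-o1,rcond=None)[0]
    a,b=o1+s[0]*d1,o2+s[1]*d2
    return (a+b)/2,np.linalg.norm(a-b)
def proj(c,p):
    T=np.array(c["T"]); q=T[:3,:3].T@(np.asarray(p)-T[:3,3])
    return np.array([c["cx"]-c["fx"]*q[0]/q[2],c["cy"]+c["fy"]*q[1]/q[2]])
E
python3 - <<'E'
from h import *
S=r.capture("scene");T=r.capture("top")
np.set_printoptions(precision=4,suppress=True)
print("pipe tri",tri(S,(222,413),T,(376,419)),tri(S,(418,243),T,(375,163)))
print("grey far",tri(S,(330,183),T,(257,158)))
print("white2 near", tri(S,(258,138),T,(123,158)))
for p in [(391,165),(390,218),(487,219),(487,167)]: print("deck",plane(T,p,.026))
for p in [(387,271),(489,272)]: print("base",plane(T,p,.008))
for p in [(172,187),(229,190),(220,306),(160,302)]: print("rack",plane(T,p,.022))
for n,c in(("S",S),("T",T)):
    im=cv2.cvtColor(c["image"],cv2.COLOR_BGR2HSV)
    b=cv2.inRange(im,(100,150,80),(130,255,255)); w=cv2.inRange(im,(0,150,90),(4,255,255))
    for nm,m in(("blue",b),("red",w)):
        k,l,st,ce=cv2.connectedComponentsWithStats(m)
        for i in range(1,k):
            if st[i,4]>40: print(n,nm,st[i],ce[i],cv2.minAreaRect(np.argwhere(l==i)[:,::-1].astype(np.float32)))
    print(n)
    cv2.imwrite(f"pics/{n}crop.png",cv2.resize(c["image"][190:430,240:580] if n=="S" else c["image"][120:320,280:520],None,fx=2.3 if n=="S" else 3,fy=2.3 if n=="S" else 3,interpolation=cv2.INTER_CUBIC))
E
```

```text
pipe tri (array([ 0.1148, -0.0648,  0.0519]), np.float64(0.002583421073631163)) (array([ 0.7036, -0.0667,  0.0214]), np.float64(0.001950724790275034))
grey far (array([0.7023, 0.2193, 0.0371]), np.float64(0.009118538914542446))
white2 near (array([0.7145, 0.5445, 0.004 ]), np.float64(0.008673793108097362))
deck [ 0.6987 -0.1055  0.026 ]
deck [ 0.5675 -0.102   0.026 ]
deck [ 0.5692 -0.3334  0.026 ]
deck [ 0.6982 -0.3386  0.026 ]
base [ 0.4432 -0.0963  0.008 ]
base [ 0.4447 -0.3386  0.008 ]
rack [0.6349 0.4183 0.022 ]
rack [0.6301 0.2824 0.022 ]
rack [0.3545 0.2906 0.022 ]
rack [0.3617 0.4284 0.022 ]
S blue [327 243  19  22 225] [336.2889 252.8489] ((336.4820556640625, 252.47406005859375), (21.44023895263672, 12.269635200500488), 55.304847717285156)
S blue [325 269  19  24 215] [334.8698 279.4233] ((334.8340759277344, 279.5346984863281), (22.495555877685547, 11.317639350891113), 62.241458892822266)
S red [101  14   9  17  58] [105.      21.3448] ((105.16559600830078, 21.636940002441406), (16.440589904785156, 4.7885212898254395), 61.38954162597656)
S red [381  17  15  22  91] [388.033  
[... 2379 characters left out ...]
.736127853393555, 13.244608879089355), 59.74356460571289)
S
T blue [310 219  22  15 227] [320.3216 225.7753] ((320.2218933105469, 225.7050323486328), (20.23735809326172, 11.168022155761719), 12.994616508483887)
T blue [331 244  22  15 200] [341.655 250.625] ((341.75262451171875, 250.54017639160156), (20.56305694580078, 10.230629920959473), 14.743562698364258)
T red [109 133  18  10 167] [117.0539 137.491 ] ((117.5, 137.5), (17.0, 9.0), 0.0)
T red [247 135  17  11 169] [254.8462 139.9231] ((255.0, 140.0), (10.0, 16.0), 90.0)
T red [369 137  15  11 149] [376.1208 142.1141] ((376.0, 142.0), (10.0, 14.0), 90.0)
T red [434 228  21   6 112] [443.7321 230.4375] ((444.0, 230.5), (5.0, 20.0), 90.0)
T
```

View pics/Tcrop.png

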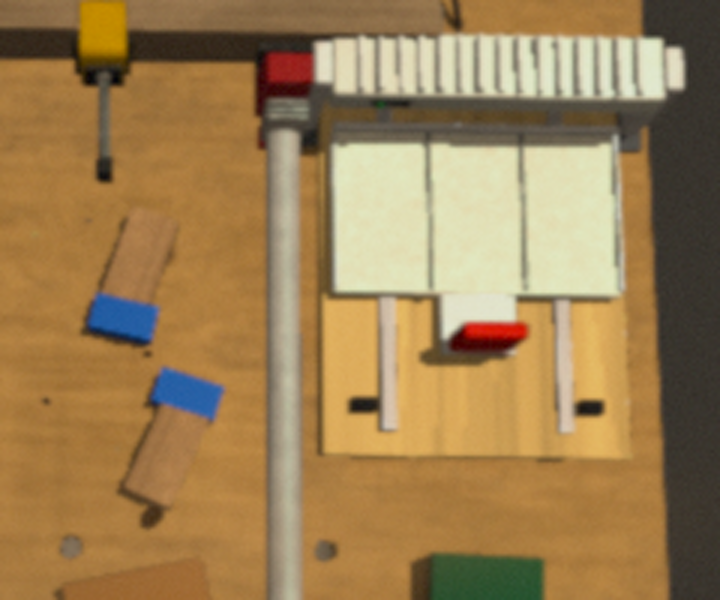

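```bash
cat >> h.py <<'E'
def down(yaw): return (R.from_euler('z',yaw)*R.from_euler('x',np.pi)).as_rotvec()
def gp(x,y,z): return [x,y,z+.18]      # grasp point -> TCP
def caulmask(c):
    h=cv2.cvtColor(c["image"],cv2.COLOR_BGR2HSV)
    return cv2.inRange(h,(100,150,80),(130,255,255))
E
python3 - <<'E'
from h import *
np.set_printoptions(precision=4,suppress=True)
T=r.capture("top")
print("handle",plane(T,(445.3,229.7),.084))
h=cv2.cvtColor(T["image"],cv2.COLOR_BGR2HSV)
for p in [(322,205),(328,200),(336,270),(332,280),(300,220),(350,215),(310,260)]: print(p,h[p[1],p[0]])
hx,hy=plane(T,(445.3,229.7),.084)[:2]
for y in (0,np.pi):
  for w in (hx,hx-.1,hx+.1):
    q=r.solve_ik(gp(w,hy,.068),down(np.pi/2+y)); print(y,w,None if q is None else np.array(q))
for yaw in (-.3,0,np.pi,np.pi-.3):
    for p in ((.52,.03,.03),(.6,-.22,.06),(.6,-.29,.06)):
        q=r.solve_ik(gp(*p),down(yaw));print(yaw,p,None if q is None else np.array(q))
for yaw in (np.pi/2,-np.pi/2):
        q=r.solve_ik(gp(.495,.355,.05),down(yaw));print(yaw,None if q is None else np.array(q))
E
```

```text
handle [ 0.5298 -0.2192  0.084 ]
(322, 205) [ 16 145 169]
(328, 200) [ 15 142 172]
(336, 270) [ 16 142 165]
(332, 280) [ 15 144 170]
(300, 220) [ 17 162 173]
(350, 215) [ 17 164 176]
(310, 260) [ 17 161 166]
0 0.5298008031698049 [-0.4608  0.7223  1.0371  2.0043 -0.8121  0.9016  1.0223]
0 0.42980080316980496 [-0.2077  0.403   0.6618  2.1924 -0.4015  0.6645  0.7367]
0 0.6298008031698049 [-0.3282  0.7471  0.8358  1.7783 -0.6794  0.931   0.8029]
3.141592653589793 0.5298008031698049 [-0.5336  0.8562  1.2024  2.0072 -0.9738  1.0198 -1.9804]
3.141592653589793 0.42980080316980496 [-0.5533  0.7046  1.2101  2.206  -0.9034  0.8814 -1.9047]
3.141592653589793 0.6298008031698049 [-0.4906  0.9836  1.1979  1.7865 -1.0199  1.143  -2.0823]
-0.3 (0.52, 0.03, 0.03) [-0.7815  0.5836  0.7703  2.1312 -0.6579  0.6784 -1.4301]
-0.3 (0.6, -0.22, 0.06) [-0.4104  0.7988  0.9778  1.8536 -0.8167  0.9531 -0.9261]
-0.3 (0.6, -0.29, 0.06) [-0.3326  0.9064  1.0807  1.7893 -0.9267  1.0524 -0.7628]
0 (0.52, 0.03, 0.03) [-0.6909  0.5365  0.643   2.1269 -0.5376  0.6417 -1.244 ]
0 (0.6, -0.22, 0.06) [-0.3547  0.7392  0.8733  1.8508 -0.7184  0.9019 -0.7061]
0 (0.6, -0.29, 0.06) [-0.3319  0.9052  1.079   1.7892 -0.9251  1.0513 -0.4639]
3.141592653589793 (0.52, 0.03, 0.03) [-0.4132  0.4622  0.284   2.1118 -0.2247  0.5955  1.6002]
3.141592653589793 (0.6, -0.22, 0.06) [-0.1352  0.61    0.5277  1.8387 -0.4123  0.8035  2.176 ]
3.141592653589793 (0.6, -0.29, 0.06) [-0.0409  0.6557  0.557   1.7732 -0.447   0.8416  2.2976]
2.8415926535897933 (0.52, 0.03, 0.03) [-0.4456  0.4672  0.3245  2.1137 -0.2581  0.5975  1.3318]
2.8415926535897933 (0.6, -0.22, 0.06) [-0.187   0.6308  0.6037  1.8417 -0.4768  0.8176  1.9315]
2.8415926535897933 (0.6, -0.29, 0.06) [-0.0643  0.6658  0.5926  1.7746 -0.4777  0.8487  2.0232]
1.5707963267948966 [-0.9829  0.5468  0.3339  1.9057 -0.2582  0.7307 -0.5006]
-1.5707963267948966 [-0.5521  0.5327 -0.2272  1.8781  0.1688  0.7492  2.2688]
```

```bash
cat >> h.py <<'E'
def bench_cauls(c):
    """[(x,y,blue heading)] of cauls on bench from top view"""
    h=cv2.cvtColor(cv2.GaussianBlur(c["image"],(5,5),0),cv2.COLOR_BGR2HSV)
    b=caulmask(c); out=[]
    w=cv2.inRange(h,(8,100,110),(20,153,230))
    m=cv2.morphologyEx(w|b,cv2.MORPH_OPEN,np.ones((5,5),np.uint8)); m[:, :285]=0; m[:,366:]=0; m[:175]=0; m[305:]=0
    cv2.imwrite("pics/mask.png",m[170:310,280:370])
    k,l,st,ce=cv2.connectedComponentsWithStats(m|b)
    for i in range(1,k):
        s=(l==i)
        if st[i,4]<400: continue
        box=cv2.boxPoints(cv2.minAreaRect(np.argwhere(s)[:,::-1].astype(np.float32)))
        P=np.array([plane(c,q,.022)[:2] for q in box]); e=[P[1]-P[0],P[2]-P[1]]
        L,W=sorted(e,key=lambda v:-np.linalg.norm(v))
        bl=np.argwhere((b>0)&s)[:,::-1].mean(0); ctr=P.mean(0); d=plane(c,bl,.022)[:2]-ctr
        if d@L<0: L=-L
        out.append((*ctr,np.arctan2(L[1],L[0]),np.linalg.norm(L),np.linalg.norm(W)))
    return out
def grip_handle(x,y,yaw=np.pi/2):
    r.move_gripper(.032); r.goto(gp(x,y,.16),down(yaw)); r.move_l(gp(x,y,.068),v=.12); r.move_gripper(.0,f_grip=15)
def slide(dx,v=.08,th=12):
    p=np.array(r.current_eef_pos()); hit=r.move_l((p+[dx,0,0]).tolist(),v=v,threshold=th)
    return hit,np.array(r.current_eef_pos())-p,r.current_ft_force()
E
python3 - <<'E'
from h import *
np.set_printoptions(precision=4,suppress=True)
T=r.capture("top")
for o in bench_cauls(T): print(np.array(o))
r.goto(gp(.5298,-.2192,.25),down(np.pi/2))
grip_handle(.5298,-.2192)
print(r.current_finger_gap(),r.current_eef_pos(),r.current_ft_force())
print(slide(-.12)); print(r.current_eef_pos(),r.current_clock())
E
```

```text
[ 0.599   0.0493 -0.2975  0.0713  0.0417]
[ 0.4381  0.0285 -0.3435  0.0734  0.0428]
0.013862238150011395 [ 0.5301 -0.2192  0.2484] [0.0636 1.3864 6.4063]
(True, array([-0.0742,  0.0003,  0.0004]), array([  7.9823,  -0.636 , -10.33  ]))
[ 0.4558 -0.2189  0.2488] 7.1833h.py:36: RuntimeWarning: Mean of empty slice.
  bl=np.argwhere((b>0)&s)[:,::-1].mean(0); ctr=P.mean(0); d=plane(c,bl,.022)[:2]-ctr
  ret = um.true_divide(
```

Run:
```python
from h import *
np.set_printoptions(precision=4,suppress=True)
T=r.capture("top")
print("blue",plane(T,(320.3,225.8),.022),plane(T,(341.65,250.6),.025))
r.move_gripper(.032); p=r.current_eef_pos(); r.move_l([p[0],p[1],.36],v=.25)
r.goto(gp(.56,.053,.3),down(-.3+np.pi))
print(r.current_joint_positions(),r.current_clock())
T=r.capture("top"); S=r.capture("scene")
cv2.imwrite("pics/T1.png",cv2.resize(T["image"][120:320,280:520],None,fx=3,fy=3,interpolation=cv2.INTER_CUBIC))
h=cv2.cvtColor(T["image"],cv2.COLOR_BGR2HSV)
m=cv2.inRange(h,(0,0,170),(180,70,255)); m[:165]=0; m[:,:384]=0;m[:,495:]=0
m=cv2.morphologyEx(m,cv2.MORPH_OPEN,np.ones((5,5),np.uint8)); m=cv2.morphologyEx(m,cv2.MORPH_CLOSE,np.ones((7,7),np.uint8))
k,l,st,ce=cv2.connectedComponentsWithStats(m); i=1+st[1:,4].argmax(); print(st[i])
M=l==i
rows=range(st[i,1]+8,st[i,1]+st[i,3]-8,4)
print("L",[ (plane(T,(np.flatnonzero(M[v])[0]-.5,v),.026)[:2]) for v in rows][::3])
print("R",[ (plane(T,(np.flatnonzero(M[v])[-1]+.5,v),.026)[:2]) for v in rows][::3])
cols=range(st[i,0]+8,st[i,0]+st[i,2]-8,12)
print("F",[ (plane(T,(u,np.flatnonzero(M[:,u])[0]-.5),.026)[:2]) for u in cols])
print("B",[ (plane(T,(u,np.flatnonzero(M[:,u])[-1]+.5),.026)[:2]) for u in cols])
```

```text
blue [0.5466 0.063  0.022 ] [0.4875 0.0121 0.025 ]
[-1.1685  0.3825  1.259   1.815  -0.386   1.2295  1.4708] 9.5333
[ 391  191   98   71 5503]
L [array([ 0.614 , -0.1036]), array([ 0.5846, -0.1057]), array([ 0.5555, -0.1055]), array([ 0.5266, -0.1052]), array([ 0.4979, -0.105 ])]
R [array([ 0.6182, -0.3293]), array([ 0.5888, -0.3354]), array([ 0.5594, -0.3294]), array([ 0.5305, -0.3354]), array([ 0.5016, -0.3295])]
F [array([ 0.6354, -0.1242]), array([ 0.626 , -0.1529]), array([ 0.6265, -0.1817]), array([ 0.6271, -0.2105]), array([ 0.6276, -0.2394]), array([ 0.6356, -0.2685]), array([ 0.6287, -0.2972])]
B [array([ 0.497 , -0.1226]), array([ 0.4951, -0.1509]), array([ 0.4955, -0.1792]), array([ 0.4675, -0.2068]), array([ 0.4703, -0.2351]), array([ 0.4969, -0.2642]), array([ 0.4974, -0.2926])]
```

View pics/T1.png

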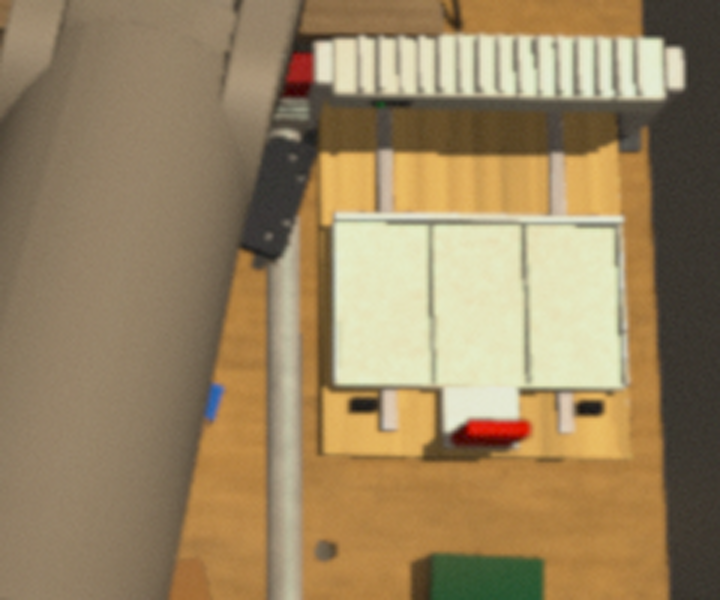

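```bash
cat >> h.py <<'E'
LIP=.6278; YC=-.219
def pick(x,y,yaw,zs,op=.07,up=.2):
    r.move_gripper(op); r.goto(gp(x,y,up),down(yaw)); r.move_l(gp(x,y,zs+.045),v=.2); r.move_l(gp(x,y,zs+.026),v=.06,threshold=15)
    r.move_gripper(0,f_grip=30); r.move_l(gp(x,y,up),v=.2); print("picked gap",r.current_finger_gap(),r.current_grasp_force())
def place(x,y,yaw,zs,op=.062,up=.2,lin=False):
    (r.move_l if lin else r.goto)(gp(x,y,up),down(yaw)); print("carried gap",r.current_finger_gap())
    r.move_l(gp(x,y,zs+.05),v=.2); hit=r.move_l(gp(x,y,zs+.0265),v=.04,threshold=6)
    print("place hit",hit,r.current_eef_pos()[2]-.18-zs,r.current_finger_gap())
    r.move_gripper(op); r.move_l(gp(x,y,up),v=.2)
E
python3 - <<'E'
from h import *
pick(.587,.0531,2.844,0.); place(LIP-.0545,YC-.075,0,.026)
print(r.current_clock())
r.goto(gp(.55,-.29,.3),down(0)); 
T=r.capture("top");cv2.imwrite("pics/T2.png",cv2.resize(T["image"][120:320,280:520],None,fx=3,fy=3,interpolation=cv2.INTER_CUBIC))
print(r.current_clock())
E
```

```text
picked gap 0.0399910148816631 29.837384819984436
carried gap 0.03984913187808239
place hit True 0.026122957064761084 0.03970978298717078
18.6
19.1417
```

View pics/T2.png

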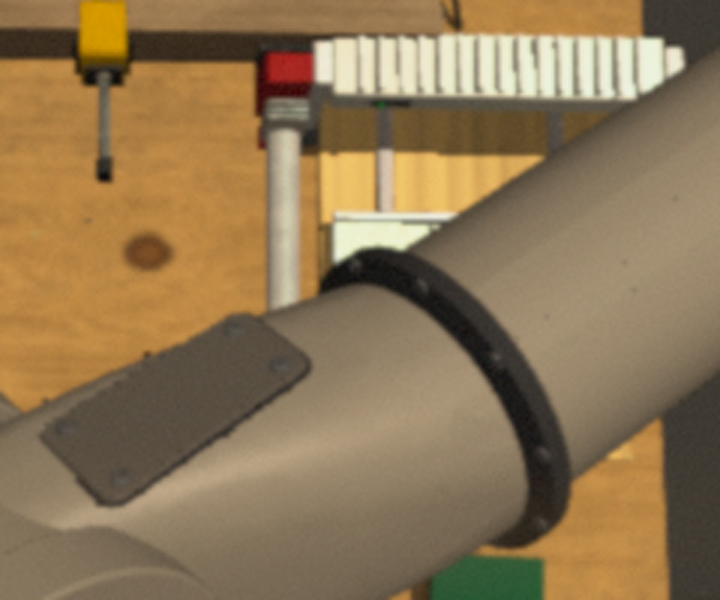

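Run:
```python
from h import *
r.goto(gp(.45,.024,.3),down(-.34))
T=r.capture("top");S=r.capture("scene")
a=cv2.resize(T["image"][160:280,380:500],None,fx=4,fy=4,interpolation=cv2.INTER_CUBIC)
b=cv2.resize(S["image"][220:380,340:560],None,fx=3,fy=3,interpolation=cv2.INTER_CUBIC)
b=cv2.resize(b,(int(b.shape[1]*400/480),400)); a=cv2.resize(a,(240*400//240,400)); a=a[:,:400]
cv2.imwrite("pics/T3.png",np.hstack([a[:,:],b])[:, :800]); cv2.imwrite("pics/S3.png",S["image"])
print(r.current_clock())
```

```text
20.7917
```

View pics/T3.png

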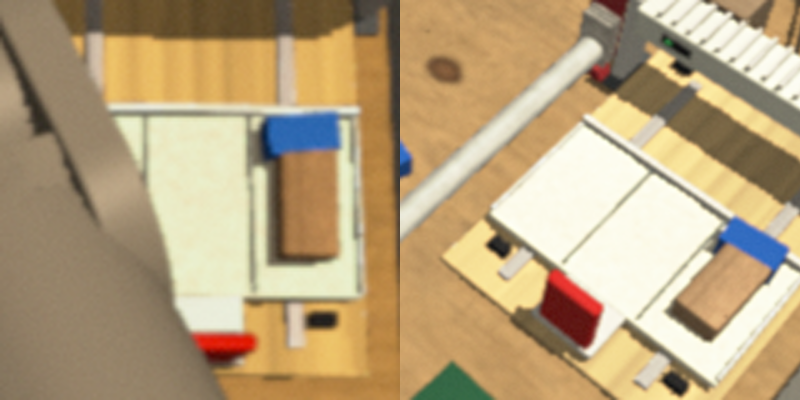

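The first caul lies flat in the right lane with its blue end against the lip. The coat is 50 mm wide and the shank 40 mm, which explains the 40 mm gap reading. Next is the second caul.

Run:
```python
from h import *
pick(.4504,.0241,-.3435,0.); place(LIP-.0545,YC,0,.026)
r.goto(gp(.45,.15,.25),down(0))
T=r.capture("top");S=r.capture("scene")
a=cv2.resize(T["image"][160:280,380:500],(400,400),interpolation=cv2.INTER_CUBIC)
b=cv2.resize(S["image"][220:380,340:500],(400,400),interpolation=cv2.INTER_CUBIC)
cv2.imwrite("pics/T4.png",np.hstack([a,b]))
print(r.current_clock())
```

```text
picked gap 0.040063224113542795 29.465800523757935
carried gap 0.0401192560780601
place hit True 0.026099448806436856 0.040529413927914634
30.5333
```

View pics/T4.png

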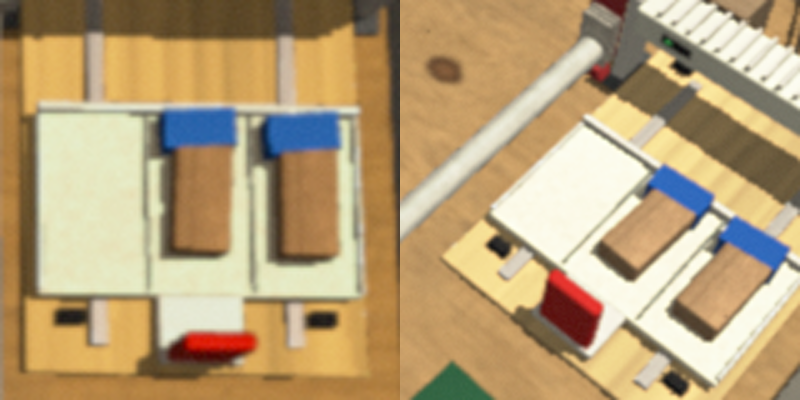

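Run:
```python
from h import *
T=r.capture("top"); b=caulmask(T)
k,l,st,ce=cv2.connectedComponentsWithStats(b)
for i in range(1,k):
    if st[i,4]>100:
        for u in (st[i,0]+5,st[i,0]+10,st[i,0]+16):
            v=np.flatnonzero((l==i)[:,u]); print(u,v[0],v[-1],plane(T,(u,v[0]-.5),.051)[:2],plane(T,(u,v[-1]+.5),.051)[:2])
g=cv2.cvtColor(T["image"],cv2.COLOR_BGR2GRAY)
for u in (400,410,420,459): print(u,g[185:202,u], plane(T,(u,194.5),.026)[0],plane(T,(u,192),.036)[0])
```

```text
434 194 202 [ 0.62274531 -0.20270038] [ 0.60098124 -0.20220332]
439 193 202 [ 0.62539129 -0.21455452] [ 0.60119572 -0.21396174]
445 193 202 [ 0.62565477 -0.22871849] [ 0.60145319 -0.22807732]
465 195 204 [ 0.62167626 -0.27581414] [ 0.59748769 -0.27501244]
470 195 203 [ 0.62189522 -0.28763063] [ 0.60011357 -0.28687246]
476 195 203 [ 0.62215807 -0.30181593] [ 0.60037101 -0.30101406]
400 [183 185 183 183 186 204 216 184 159 212 228 229 229 229 229 230 229] 0.6255162033208834 0.6289731111934402
410 [182 178 178 180 185 198 219 215 175 213 228 229 230 228 228 228 228] 0.6259608197662664 0.6294168137858893
420 [175 174 176 175 173 180 214 215 148 145 212 227 229 228 228 226 224] 0.6264057499673226 0.6298608297566299
459 [170 172 173 171 172 184 203 211 179 126 115  87  49  39  37  37  30] 0.6281439819364445 0.6315954926194634
```

Blue fronts are at x≈0.6255 and 0.622 against a lip at about 0.627, so both gaps are small. Now I'll slide.

Run:
```python
from h import *
np.set_printoptions(precision=4,suppress=True)
r.goto(gp(LIP-.172,YC,.25),down(np.pi/2))
grip_handle(LIP-.172,YC); print(r.current_finger_gap())
print(slide(.13,v=.05)); print(r.current_eef_pos()[0],r.current_finger_gap())
p=r.current_eef_pos(); r.move_gripper(.032); r.wait(2.6)
S=r.capture("scene"); cv2.imwrite("pics/S5.png",cv2.resize(S["image"][200:380,340:580],None,fx=2.5,fy=2.5,interpolation=cv2.INTER_CUBIC)); print(r.current_clock())
```

```text
0.014093626309238716
(True, array([ 0.0006, -0.    , -0.    ]), array([-0.9273, -0.1651,  6.6656]))
0.45710636726459936 0.013745307665223935
39.4333
```

View pics/S5.png

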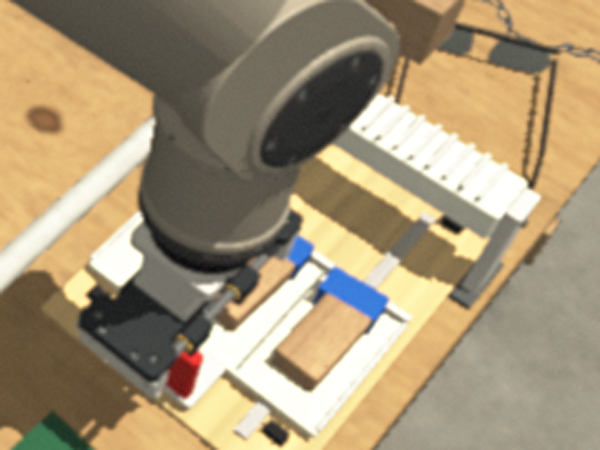

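The threshold tripped on a transient, so the sled hasn't moved. I'll regrip, let it settle and push again.

```bash
cat >> h.py <<'E'
def push(dx,v=.06):
    """grip handle, slide most of the way, then onto the stop"""
    r.move_gripper(0,f_grip=15); r.wait(.4); p=np.array(r.current_eef_pos())
    a=slide(dx*.85,v=v,th=30); b=slide(dx*.15+.02*np.sign(dx),v=.03,th=12)
    print(a[0],b[0],"travel",np.array(r.current_eef_pos())-p,b[2],r.current_finger_gap())
E
python3 - <<'E'
from h import *
np.set_printoptions(precision=4,suppress=True)
push(.11)
r.move_gripper(.032); r.wait(2.6)
S=r.capture("scene"); cv2.imwrite("pics/S6.png",cv2.resize(S["image"][200:380,340:580],None,fx=2.5,fy=2.5,interpolation=cv2.INTER_CUBIC)); print(r.current_eef_pos(),r.current_clock())
E
```

```text
False True travel [ 0.1102  0.     -0.0002] [-4.5569  0.6351  8.2289] 0.014069058625639747
[ 0.5668 -0.2186  0.2479] 45.8
```

View pics/S6.png

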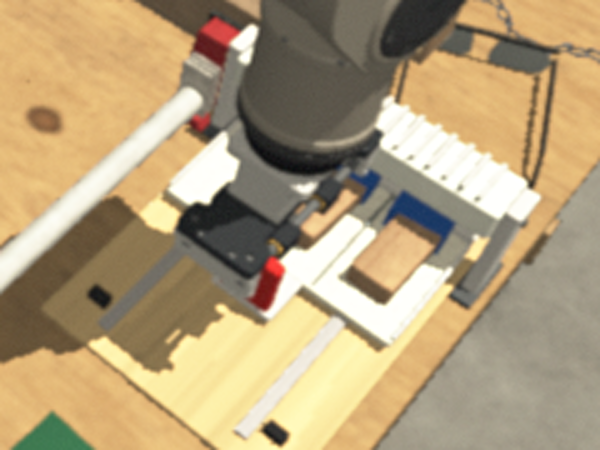

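```bash
cat >> h.py <<'E'
def fronts(top=True):
    T=r.capture("top"); b=caulmask(T); k,l,st,ce=cv2.connectedComponentsWithStats(b); o=[]
    for i in range(1,k):
        if st[i,4]>100:
            V=[(np.flatnonzero((l==i)[:,u])[[0,-1]]+[-.5,.5]) for u in range(st[i,0]+5,st[i,0]+st[i,2]-5)]
            f,e=np.mean(V,0); u=st[i,0]+st[i,2]/2
            o.append([*plane(T,(u,f),.051)[:2],plane(T,(u,e),.051)[0]])
    return T,np.array(o)
E
python3 - <<'E'
from h import *
np.set_printoptions(precision=4,suppress=True)
push(-.11); print(r.current_eef_pos()[0])
r.move_gripper(.032); p=r.current_eef_pos(); r.move_l([p[0],p[1],.4],v=.25)
r.goto(gp(.45,.15,.25),down(0)); T,f=fronts(); print(f)
for n,y in ((0,YC),(1,YC-.075)):
    o=f[np.abs(f[:,1]-y).argmin()]
    if len(f)!=2 or abs(o[1]-y)>.012 or not .615<o[0]<.63: print("odd",o); break
    x=o[0]-.0515+.0005
    pick(x,y,0,.026,op=.062); place(LIP-.055,y,np.pi,.026)
    if r.current_clock()>110: break
r.goto(gp(.45,.15,.25),down(np.pi))
T,f=fronts();print(f,r.current_clock())
S=r.capture("scene")
a=cv2.resize(T["image"][160:280,380:500],(400,400),interpolation=cv2.INTER_CUBIC)
b=cv2.resize(S["image"][220:380,340:500],(400,400),interpolation=cv2.INTER_CUBIC)
cv2.imwrite("pics/T7.png",np.hstack([a,b]))
E
```

```text
False True travel [-0.11   -0.0001  0.0001] [ 2.6576 -0.3732  0.625 ] 0.014028145857360149
0.45691224202006553
[[ 0.6219 -0.2888  0.5984]
 [ 0.599  -0.228   0.5774]]
odd [ 0.599  -0.228   0.5774]
[[ 0.6219 -0.2888  0.5986]
 [ 0.599  -0.228   0.5774]] 52.7333
```

View pics/T7.png

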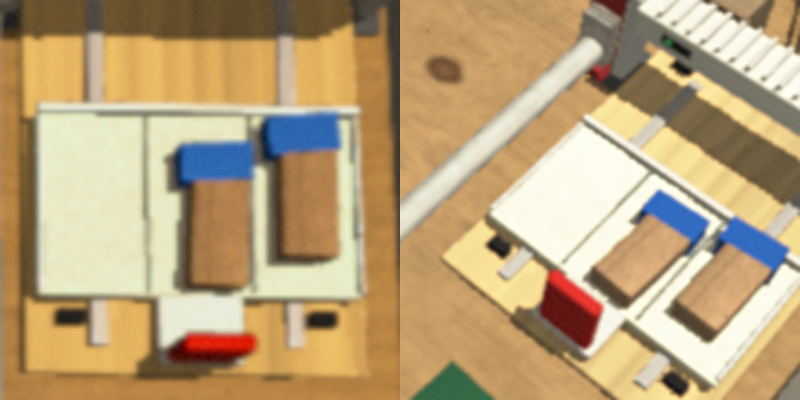

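The middle caul has been knocked back about 27 mm and a little sideways. I'll check whether that happened before the far-stop dwell ended, using the S6 picture taken there.

Run:
```python
from h import *
S=r.capture("scene"); im=cv2.imread("pics/S6.png")
def P(x,y,z): return (proj(S,(x,y,z))-[340,200])*2.5
for nm,fx,yy,c in (("seated",.7355,-.2165,(0,0,255)),("knocked",.709,-.228,(0,255,255)),("right",.7325,-.2888,(0,255,0))):
    q=[P(fx-.026,yy+.025,.051),P(fx-.026,yy-.025,.051),P(fx,yy-.025,.051),P(fx,yy+.025,.051)]
    print(nm,np.round(q).tolist()); cv2.polylines(im,[np.int32(np.round(q))],True,c,1)
    e=[P(fx-.103,yy+.02,.051),P(fx-.103,yy-.02,.051)]; print(np.round(e).tolist())
cv2.imwrite("pics/S6b.png",cv2.resize(im[140:320,260:480],None,fx=3,fy=3))
```

```text
seated [[318.0, 156.0], [366.0, 187.0], [382.0, 170.0], [334.0, 139.0]]
[[273.0, 210.0], [312.0, 237.0]]
knocked [[312.0, 180.0], [362.0, 212.0], [378.0, 195.0], [328.0, 163.0]]
[[266.0, 236.0], [306.0, 264.0]]
right [[387.0, 203.0], [439.0, 237.0], [455.0, 218.0], [403.0, 186.0]]
[[343.0, 261.0], [386.0, 290.0]]
```

View pics/S6b.png

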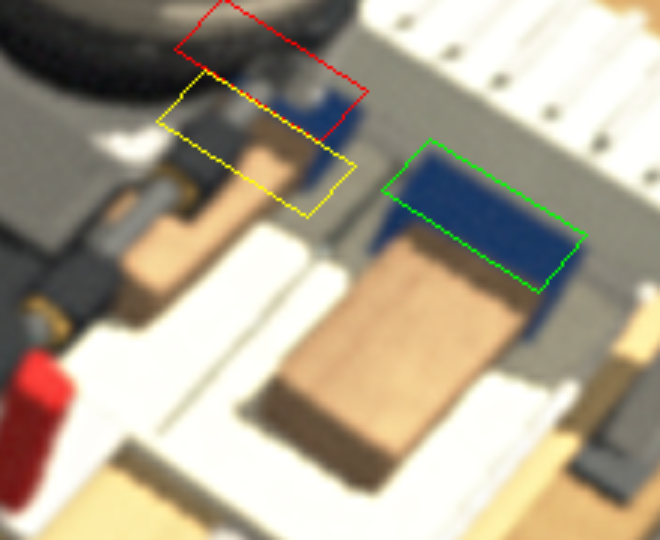

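At the far stop the caul was still seated through the dwell: the blue sits on the "seated" outline. The knock came afterwards, so the first cure stands. I'll flip both cauls, using a narrower opening for the displaced one.

Run:
```python
from h import *
np.set_printoptions(precision=4,suppress=True)
pick(.599-.051,-.2268,0,.026,op=.050); place(LIP-.055,YC,np.pi,.026)
pick(.6219-.051,YC-.075,0,.026,op=.06); place(LIP-.055,YC-.075,np.pi,.026)
r.goto(gp(.45,.15,.25),down(np.pi))
T,f=fronts();print(f,r.current_clock())
S=r.capture("scene")
a=cv2.resize(T["image"][160:280,380:500],(400,400),interpolation=cv2.INTER_CUBIC)
b=cv2.resize(S["image"][220:380,340:500],(400,400),interpolation=cv2.INTER_CUBIC)
cv2.imwrite("pics/T8.png",np.hstack([a,b]))
```

```text
picked gap 0.03982116986840575 29.618226885795593
carried gap 0.03967232810395578
place hit True 0.026135810547574464 0.04006946572456618
picked gap 0.039702103130838474 29.931890666484833
carried gap 0.03968932049328049
place hit True 0.026146805692068117 0.03984820753406792
[[ 0.5415 -0.2195  0.5146]
 [ 0.5423 -0.2965  0.5153]] 75.0583
```

View pics/T8.png

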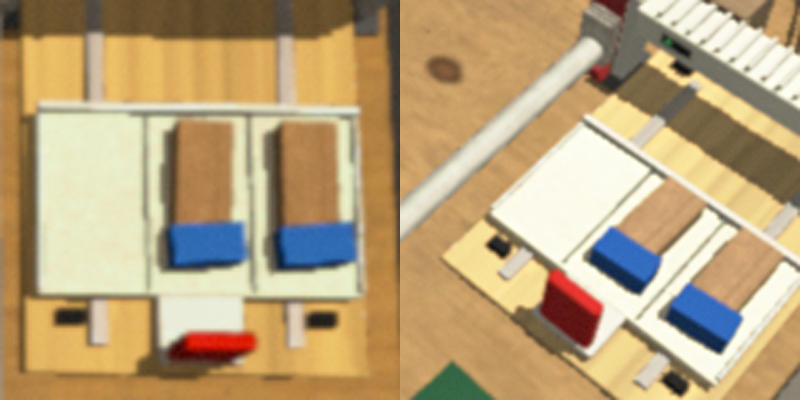

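Both are flipped, but the bare ends sit about 8 mm off the lip (bare end ≈0.619 against 0.627). I'll move each 5 mm closer.

Run:
```python
from h import *
np.set_printoptions(precision=4,suppress=True)
for y in (YC-.001,YC-.0765):
    x=.57; z=.052
    r.move_gripper(.06); r.goto(gp(x,y,.14),down(np.pi)); r.move_l(gp(x,y,z),v=.12,threshold=15); r.move_gripper(0,f_grip=20)
    r.move_l(gp(x,y,z+.003),v=.05); r.move_l(gp(x+.0055,y,z+.003),v=.03,threshold=8); print(r.current_eef_pos()[0]-x)
    p=r.current_eef_pos(); r.move_l([p[0],p[1],z+.18],v=.03,threshold=8); r.move_gripper(.06); r.move_l([p[0],p[1],.34],v=.2)
r.goto(gp(.45,.15,.25),down(np.pi)); T,f=fronts();print(f,r.current_clock())
a=cv2.resize(T["image"][160:280,380:500],(480,480),interpolation=cv2.INTER_CUBIC); cv2.imwrite("pics/T9.png",a)
```

```text
0.005695216055683017
0.005720286265775254
[[ 0.5479 -0.222   0.5205]
 [ 0.5482 -0.2968  0.521 ]] 86.0417
```

View pics/T9.png

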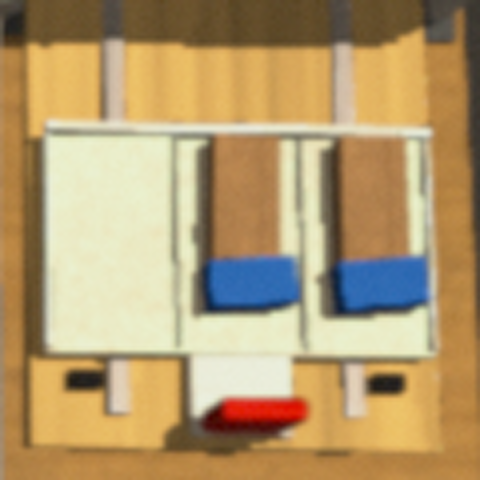

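Bare ends are now up at the lip. Second cure next.

Run:
```python
from h import *
np.set_printoptions(precision=4,suppress=True)
r.goto(gp(.457,YC,.25),down(np.pi/2))
grip_handle(.457,YC); push(.11); r.move_gripper(.032); r.wait(2.6)
S=r.capture("scene"); cv2.imwrite("pics/S10.png",cv2.resize(S["image"][200:380,340:580],None,fx=2.5,fy=2.5,interpolation=cv2.INTER_CUBIC))
push(-.11); print(r.current_eef_pos()[0])
r.move_gripper(.032); p=r.current_eef_pos(); r.move_l([p[0],p[1],.4],v=.25)
r.goto(gp(.45,.15,.25),down(0)); T,f=fronts(); print(f,r.current_clock())
cv2.imwrite("pics/T10.png",cv2.resize(T["image"][120:320,130:520],None,fx=2,fy=2,interpolation=cv2.INTER_CUBIC))
```

```text
False True travel [ 0.1103 -0.     -0.0002] [-2.3397 -0.2469  8.6821] 0.013628302850596253
False True travel [-0.1105 -0.0001  0.0001] [2.4261 0.4158 0.791 ] 0.013627965705876703
0.4568752940013988
[[ 0.5465 -0.222   0.5203]
 [ 0.5474 -0.2967  0.5204]] 102.5917
```

View pics/S10.png

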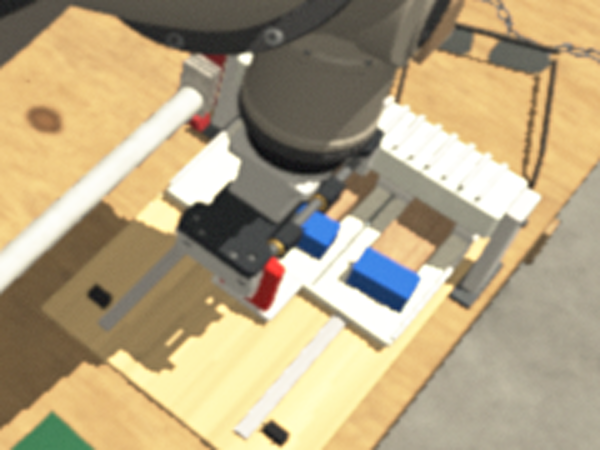

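Second cure done, with both cauls seated. Now onto the rack; my picture quota is used up, so I'll check by numbers.

Run:
```python
from h import *
np.set_printoptions(precision=4,suppress=True)
th=-.035; c=np.array([.495,.355])
for y,s in ((-.2205,.045),(-.2965,-.045)):
    q=c+s*np.array([np.cos(th),np.sin(th)])
    pick(.574,y,0,.026,op=.06); place(*q,np.pi/2+th,.022)
    print(r.current_clock())
r.goto(gp(.5,-.1,.3),down(np.pi/2)); 
T=r.capture("top"); S=r.capture("scene")
for C in (T,S):
    b=caulmask(C);k,l,st,ce=cv2.connectedComponentsWithStats(b); print([(ce[i],st[i].tolist()) for i in range(1,k) if st[i,4]>30])
    if C is T:
        for i in range(1,k):
            if st[i,4]>100: print(plane(T,ce[i],.047))
for s in (.045,-.045):
    q=c+s*np.array([np.cos(th),np.sin(th)])
    for sg in (1,-1): print(s,sg,[proj(C,(q[0],q[1]+sg*.0385,.047)) for C in (T,S)])
```

```text
picked gap 0.03985315929343001 29.83655422925949
carried gap 0.04004169959166991
place hit True 0.0261431553932406 0.039881242985332056
112.2
picked gap 0.03976296471841863 29.999765753746033
carried gap 0.03990609461896243
place hit True 0.026116583384078094 0.04014780636856949
122.5917
[(array([211.5692, 225.5336]), [206, 215, 12, 22, 253]), (array([208.1807, 263.0588]), [203, 253, 12, 21, 238])]
[0.5377 0.3147 0.047 ]
[0.4502 0.318  0.047 ]
[(array([262.1645, 196.9697]), [252, 188, 21, 19, 231]), (array([234.4758, 214.3629]), [224, 205, 21, 20, 248])]
0.045 1 [array([178.1248, 224.0119]), array([242.2203, 179.586 ])]
0.045 -1 [array([211.5319, 224.581 ]), array([261.3356, 193.5288])]
-0.045 1 [array([174.3049, 262.5766]), array([214.3381, 196.3182])]
-0.045 -1 [array([208.1517, 263.1153]), array([233.2534, 211.224 ])]
```

Run:
```python
from h import *
r.goto(gp(.45,.15,.3),down(np.pi/2))
T=r.capture("top"); g=cv2.cvtColor(T["image"],cv2.COLOR_BGR2GRAY)
print([g[185:202,u].tolist() for u in (400,420)])
h=cv2.cvtColor(T["image"],cv2.COLOR_BGR2HSV); m=cv2.inRange(h,(0,150,90),(4,255,255)); m[:200]=0; print(np.argwhere(m).mean(0))
print(r.finish_job(),r.current_clock())
```

```text
[[185, 184, 183, 184, 179, 178, 214, 218, 177, 214, 229, 229, 229, 230, 230, 230, 230], [177, 176, 176, 174, 177, 191, 220, 215, 150, 143, 213, 228, 231, 229, 227, 227, 227]]
[262.92035398 444.69911504]
the job is handed in; nothing more can be done
the job is handed in; nothing more can be done
```

I handed the job in at about 125 s: both cauls (only two were present) were cured blue end first, then bare end first, with more than two seconds at the far stop each time; the sled is home and both cauls lie flat on the rack.

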